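# Load two dishes into the sprung magazine of a plate scanner

### The job

Load the two petri dishes into the dish magazine, one dish into each bay, one after the other: set a dish level between the four posts, then press it gently down until it has snapped fully under the two sprung lips and stays there when you let go. Feel for the snap and for the stop close below it instead of forcing the dish, and leave the other things on the table where they are.

Things in the scene. Friction and masses are not known exactly. Their poses are not given: they have to be found in the camera images.
- magazine: Dish magazine with two bays side by side, fixed to the table: aluminium base plate 96 (x) x 244 (y) x 8 mm. Each bay has four upright posts on the diagonals, 82 mm high, inner faces on a circle of 63.6 mm diameter, the top 10 mm flared as a lead-in. Origin: centre of the plate's underside, z up. Either dish may go into either bay.
- bay_1 (a point): On the axis of the bay at y = +60 mm, at the plate's underside, axes as the magazine's. Its +x and -x sides are open (34 mm between the posts): fingers that hold a dish across x come down there. On +y and -y is a sprung steel lip, 22 mm wide, sloped top, flat underside, reaching in to 26 mm from the axis. An empty bay's white sprung follower plate stands 62 mm up; a dish set down rests on it.
- bay_2 (a point): The same for the bay at y = -60 mm. In each bay the lips and the stop ledge below sit on an insert clamped at its own height, another each time, not measured: the lips' undersides are 28 to 52 mm up. A dish pressed down with 3 to 9 N passes them, snaps under when its top is below their undersides, and meets the stiff ledge 2 mm further. Let go, it rises against the lips, else back to the top. Over 30 N cracks it.
- dish_a: Petri dish with lid, clear plastic, a flat disc of 60 mm diameter; the solid part is 14 mm high (15 mm to the top of the lid's print). Origin: centre of its underside, z up. About 30 g; the lid does not come off. Grasp it across the rim. Starts flat on the table.
- dish_b: A second petri dish of the same size and weight (60 mm diameter, 14 mm high), origin at the centre of its underside. Starts flat on the table.
- cover_glass_box: Bystander: small loose box, 33 x 33 x 19 mm, origin at the centre of its underside. Leave alone.
- oil_bottle: Bystander: small loose dropper bottle, 24 mm diameter, 54 mm high, origin at the centre of its underside. Leave alone.
- objective_can: Bystander: loose clear can with a black screw cap, 45 mm diameter, 64 mm high, origin at the centre of its underside. Leave alone.
Things that resemble listed ones, but are neither listed nor needed, are in the scene too. What is shaped like the dish_a but orange is not meant.

How it is judged:
On the way:
1. one dish is under the lips of a bay and let go while the other is still away from the magazine (((z of dish_a in the frame of bay_1 below 0.045 m and horizontal distance between dish_a and bay_1 below 0.005 m and angle between dish_a's own z axis and vertical below 0.1 rad and horizontal distance between dish_b and bay_1 above 0.07 m and horizontal distance between dish_b and bay_2 above 0.07 m and contact force between the fingers and dish_a below 0.1 N) or (z of dish_a in the frame of bay_2 below 0.045 m and horizontal distance between dish_a and bay_2 below 0.005 m and angle between dish_a's own z axis and vertical below 0.1 rad and horizontal distance between dish_b and bay_1 above 0.07 m and horizontal distance between dish_b and bay_2 above 0.07 m and contact force between the fingers and dish_a below 0.1 N) or (z of dish_b in the frame of bay_1 below 0.045 m and horizontal distance between dish_b and bay_1 below 0.005 m and angle between dish_b's own z axis and vertical below 0.1 rad and horizontal distance between dish_a and bay_1 above 0.07 m and horizontal distance between dish_a and bay_2 above 0.07 m and contact force between the fingers and dish_b below 0.1 N) or (z of dish_b in the frame of bay_2 below 0.045 m and horizontal distance between dish_b and bay_2 below 0.005 m and angle between dish_b's own z axis and vertical below 0.1 rad and horizontal distance between dish_a and bay_1 above 0.07 m and horizontal distance between dish_a and bay_2 above 0.07 m and contact force between the fingers and dish_b below 0.1 N))), for 0.2 s.
At the end, for the whole second after the job is handed in: One dish in each bay, held down under its lips: underside less than 45 mm above the table, centred in the bay within 5 mm, level within 0.1 rad, at rest (((z of dish_a in the frame of bay_1 below 0.045 m and horizontal distance between dish_a and bay_1 below 0.005 m and angle between each of dish_a, dish_b's own z axis and vertical below 0.1 rad and z of dish_b in the frame of bay_2 below 0.045 m and horizontal distance between dish_b and bay_2 below 0.005 m) or (z of dish_a in the frame of bay_2 below 0.045 m and horizontal distance between dish_a and bay_2 below 0.005 m and angle between each of dish_a, dish_b's own z axis and vertical below 0.1 rad and z of dish_b in the frame of bay_1 below 0.045 m and horizontal distance between dish_b and bay_1 below 0.005 m)) and linear speed of each of dish_a, dish_b below 0.02 m/s); the robot touches nothing.
It fails at once if more than 30 N between dish_a and the magazine (contact force between dish_a and magazine above 30 N).
It fails at once if more than 30 N between dish_b and the magazine (contact force between dish_b and magazine above 30 N).
It fails at once if cover_glass_box moved more than 30 mm (distance of cover_glass_box from where it was at the start of the episode above 0.03 m).
It fails at once if oil_bottle moved more than 30 mm (distance of oil_bottle from where it was at the start of the episode above 0.03 m).
It fails at once if objective_can moved more than 30 mm (distance of objective_can from where it was at the start of the episode above 0.03 m).
It also fails if it takes over 72 s, if anything falls off the work surface, if the arm or the gripper's body presses on something with over 40 N, if the wrist force passes 120 N, or if a joint passes its speed limit or range.

### The arm

A 7-joint arm with a two-finger parallel gripper is mounted at the origin on a cart in front of the work surface, level with it; the furniture and walls round the work are solid. World frame = base frame: x ahead of the robot, y to its left, z up, the work surface at z = 0. Lengths are in m, angles in rad, forces in N, time in s.
With the tool pointing down it reaches from about 0.4 to 0.875 m from the base axis. Payload 19.3 kg.
Tool frame: the origin (TCP) lies midway between the tips of the shut fingers; the grasp point (between the pads) lies 19 mm behind it; z points along the fingers, y is the line along which they close (so a half turn about z gives the same grasp; the last joint's range is limited). The gripper opens to 85 mm and grips with 20 to 120 N. Pads are 22 mm wide; open, the fingers measure 114 mm over their backs; the gripper's body (76 mm by 85 mm) begins 54 mm behind the grasp point. The pads swing forward as they close: fully open they stand 13 mm farther back than shut.
Start: joints at [-1.306, 0.521, -0.036, 1.599, 0.021, 1.021, -0.113], TCP at [0.205, 0.59, 0.231] pointing down, gripper open.
Joint ranges: [-2.91, 2.91], [-0.3, 2.13], [-1.5, 1.42], [0.17, 2.43], [-1.26, 4.41], [0.16, 1.93], [-2.52, 2.52]. Speed limits (rad/s): [1.89, 1.89, 2.39, 2.39, 3.01, 3.01, 3.01].

### API

Orientations are given as [roll, pitch, yaw] about the fixed x, y, z axes, in that order (R = Rz(yaw) Ry(pitch) Rx(roll)).
In Python, from workcell import telemetry, grab_frame, calibration, bot, outline_of, landmark_of gives the robot as it stands. The module is installed in compiled form; this text tells all that it offers.
- The arm moves only by the shell command python3 -m inch 'ROWS' [FORCE]. ROWS is JSON, a list of rows, each a list of 7 numbers: the shift along the tool's x, y, z in m, then the turn, a rotation vector about the tool's x, y, z in rad, then the closure, from 0 (fully open) to 1 (shut). A call has 1 to 5 rows; each row shifts and turns the commanded pose from where the row before left it, along the tool's axes as they then stand; what a row does not reach is not made up. A row lasts 1/10 s, in which the tool goes at most 50 mm and 8.59 degrees, less where a joint would pass 70% of its speed; a pose out of reach is approached as far as the arm can. A call is refused whole if a number of a shift passes 0.05 or a number of a turn 0.15, either way. A call with a gripper value outside its range is refused whole. The fingers move at their own pace and stop on an object; FORCE is the grip in N (left out, the last holds). Time passes only in rows, so rows that do not move let the fingers close. It gives the time, the measured TCP pose, the force, the opening and the grip force at its end, in the units of the state.
- telemetry.observe(): the state, without advancing time (a new reading comes with each control period).
- grab_frame(name): name is "scene" or "top" or "wrist"; returns the picture (400x640x3 uint8, red, green, blue); there is no depth.
- calibration(name): a dict with "fovy" (degrees; the focal length in pixels is half the picture's height over the tangent of half this angle, whatever the lens; pixels are square), "cx", "cy" (the principal point, pixels), "pose" (4x4, takes a point from camera to world coordinates). Camera axes: x right, y down, z forward; pixel columns grow to the right and rows downward; lengths in m; the calibration is good to about 2 mm. A picture is of the moment at which its call begins: read the wrist's pose just before it. calibration takes no time and is no camera call; for the wrist camera it gives the pose at the moment of the call.
- bot.job_done(): hands the job in; it is judged then, once.
Trained networks look in the newest picture that a camera, given by its name, has taken for a name from the list of things; names that differ only in an ending like _2 or _b are one class to them, and where a whole thing is asked for, a point or a joint stands for the part that bears it (a point fixed in the world has none). Each returns a list of dicts, best first, with "score" (0 to 1); they miss things now and then, are a little off and sometimes report something else, mostly with a low value. They report only what shows in the picture. A call takes as long as a camera call. They do not tell look-alikes from the thing itself.
- outline_of(label, camera): "region" (400x640 bool, what is visible of it) and "rect" ([left, top, right, bottom] in pixels, round what is visible of it).
- landmark_of(label, camera): "xy" ([column, row] in pixels: a listed point, or the origin of a listed thing).
The state is a dict: "clock": time; "qpos": joint angles; "qd": joint speeds; "joint_efforts": joint torques, N m; "position": TCP position; "tool_rot": TCP orientation; "force": force on the tool from outside, world axes, zero at the start; "moment": the same for the moment, N m; "grip_width": finger opening in m; "finger_force": force on a finger pad.
Only numpy, scipy, OpenCV 4.12 (cv2) and the standard library are available. Lean on these libraries where they do the work, as an engineer would, in place of code of your own. Each camera call takes 0.05 s, during which the arm holds its last target. There are 200 camera calls.

## Working session

There is one attempt and no reset: what is moved stays moved. The work goes in short steps, Python scripts to look and compute and a shell command to move; the robot and the scene stay as the last step left them, time stands still between calls to the robot, and variables do not carry over. Pictures are saved under pics/ and viewed, at most 10 in all, crops included, and the job is handed in when it is done.

```bash
mkdir -p pics; cat > h.py <<'E'
import numpy as np, cv2
from scipy.spatial.transform import Rotation as R
from workcell import telemetry, grab_frame, calibration, bot, outline_of, landmark_of
def save(n,img): cv2.imwrite('pics/'+n+'.png',img[:,:,::-1])
def ray(cal,uv,z):
    f=200/np.tan(np.radians(cal['fovy'])/2); P=np.array(cal['pose'])
    d=P[:3,:3]@np.array([(uv[0]-cal['cx'])/f,(uv[1]-cal['cy'])/f,1]); o=P[:3,3]
    return o+d*(z-o[2])/d[2]
E
python3 - <<'E'
from h import *
s=telemetry.observe(); print(s['clock'],s['position'],s['tool_rot'],s['force'],s['grip_width'])
a=grab_frame('top'); save('top0',a)
c=calibration('top'); print(c['fovy'],c['cx'],c['cy'],np.round(c['pose'],3).tolist())
for l,z in [('dish_a',0.014),('magazine',0.0),('bay_1',0.0),('cover_glass_box',.019),('oil_bottle',.054),('objective_can',.064)]:
    for d in outline_of(l,'top')[:5]:
        r=d['rect']; m=np.argwhere(d['region']).mean(0)[::-1]; print(l,round(d['score'],2),np.round(r),np.round(m,1),np.round(ray(c,m,z),3))
for l in ['magazine','bay_1','bay_2','dish_a']:
    for d in landmark_of(l,'top')[:5]: print('lm',l,round(d['score'],2),np.round(d['xy'],1),np.round(ray(c,d['xy'],0),4))
b=grab_frame('scene'); save('scene0',b)
E
```

```text
0.0 [0.20530097 0.58995749 0.23072345] [-3.14043575e+00  9.18127598e-05  2.80674707e+00] [0.35303968 0.55791099 0.78161764] 0.0850985242365404
57.390039129212624 311.4328377903971 199.13420631067322 [[0.013, -0.985, 0.169, 0.408], [-1.0, -0.016, -0.017, 0.089], [0.02, -0.169, -0.985, 0.977], [0.0, 0.0, 0.0, 1.0]]
dish_a 0.7 [279. 250. 302. 276.] [290.1 265.3] [0.398 0.125 0.014]
dish_a 0.57 [221. 248. 245. 271.] [233.5 258.9] [0.413 0.272 0.014]
dish_a 0.36 [259. 175. 353. 214.] [306.1 195. ] [0.584 0.086 0.014]
magazine 0.59 [260. 177. 355. 215.] [306.6 195. ] [0.587 0.085 0.   ]
bay_1 0.65 [262. 177. 355. 216.] [306.4 195.2] [0.586 0.085 0.   ]
cover_glass_box 0.62 [418. 212. 435. 225.] [424.3 220.1] [ 0.521 -0.228  0.019]
oil_bottle 0.44 [380. 216. 392. 224.] [384.4 220.3] [ 0.515 -0.114  0.054]
objective_can 0.75 [321. 128. 338. 150.] [329.9 140. ] [0.722 0.026 0.064]
lm bay_1 0.81 [285.4 196.7] [0.5814 0.1422 0.    ]
lm bay_1 0.67 [329.4 196.7] [0.5834 0.0227 0.    ]
lm bay_2 0.81 [285.4 196.7] [0.5814 0.1422 0.    ]
lm bay_2 0.67 [329.4 196.7] [0.5834 0.0227 0.    ]
lm dish_a 0.94 [185.2 257.7] [0.4146 0.4006 0.    ]
lm dish_a 0.8 [235.1 259.3] [0.4121 0.27   0.    ]
lm dish_a 0.72 [288.7 264.9] [0.3994 0.129  0.    ]
```

```bash
python3 - <<'E'
import cv2
a=cv2.imread('pics/top0.png'); c=a[110:300,150:450]; cv2.imwrite('pics/top0c.png',cv2.resize(c,None,fx=2.66,fy=2.66,interpolation=cv2.INTER_CUBIC))
E
```

```text
(no output)
```

View pics/top0c.png

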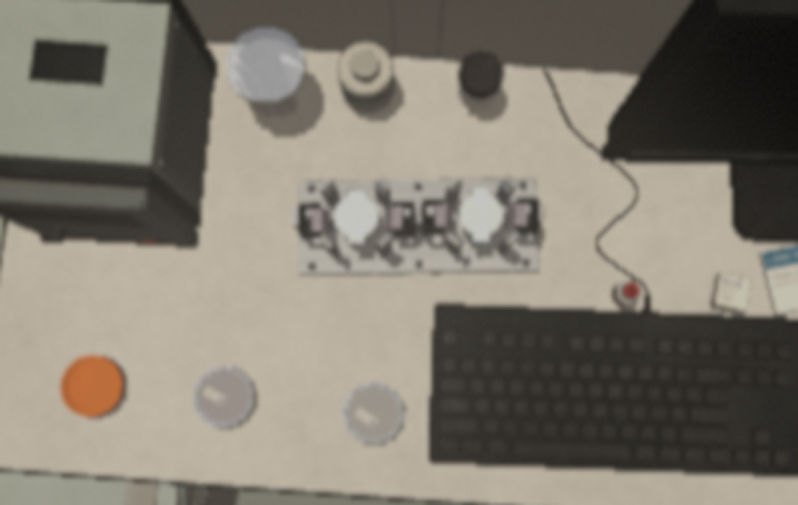

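View pics/scene0.png

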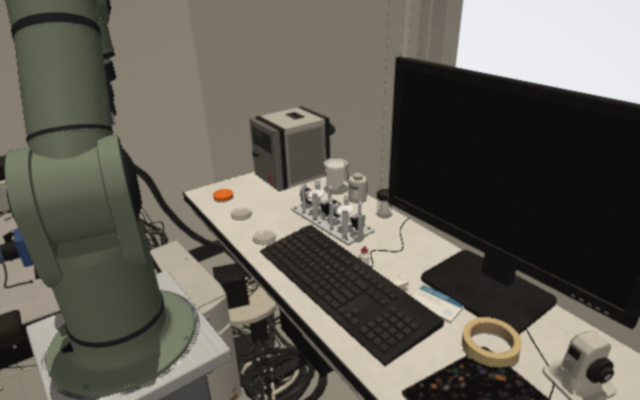

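The top view shows three dish-shaped things. The orange disc at (185,255) is excluded by its colour. The two clear dishes at (234,259) and (290,265) match dish_a and dish_b in shape and colour, and the enlarged crop confirms it. The magazine is at (307,196), with its long side along y. Next I'll approach the near clear dish with the tool y along world x.

```bash
cat >> h.py <<'E'
def plan(p,yaw,n=None,vmax=.045):
    s=telemetry.observe(); P=np.array(s['position']); Q=R.from_euler('xyz',s['tool_rot']); T=R.from_euler('xyz',[np.pi,0,yaw])
    w=(Q.inv()*T).as_rotvec(); 
    n=n or int(max(1,np.ceil(np.linalg.norm(p-P)/vmax),np.ceil(np.linalg.norm(w)/.14)))
    for i in range(n):
        d=Q.inv().apply((p-P)/n); print(np.round(d,4).tolist(),np.round(w/n,3).tolist()); Q=Q*R.from_rotvec(w/n)
E
python3 -c "
from h import *
plan(np.array([.413,.271,.20]),np.pi/2+.017)"
```

```text
[-0.0334, -0.0259, 0.0035] [-0.0, 0.0, 0.135]
[-0.0366, -0.0212, 0.0035] [-0.0, 0.0, 0.135]
[-0.0392, -0.016, 0.0035] [-0.0, 0.0, 0.135]
[-0.041, -0.0106, 0.0035] [-0.0, 0.0, 0.135]
[-0.042, -0.005, 0.0035] [-0.0, 0.0, 0.135]
[-0.0423, 0.0008, 0.0035] [-0.0, 0.0, 0.135]
[-0.0418, 0.0065, 0.0035] [-0.0, 0.0, 0.135]
[-0.0406, 0.012, 0.0035] [-0.0, 0.0, 0.135]
[-0.0386, 0.0174, 0.0035] [-0.0, 0.0, 0.135]
```

```bash
python3 -m inch '[[-0.033,-0.026,0.0035,0,0,0.135,0],[-0.037,-0.021,0.0035,0,0,0.135,0],[-0.039,-0.016,0.0035,0,0,0.135,0],[-0.041,-0.011,0.0035,0,0,0.135,0],[-0.042,-0.005,0.0035,0,0,0.135,0]]' 
python3 -m inch '[[-0.042,0.001,0.0035,0,0,0.135,0],[-0.042,0.0065,0.0035,0,0,0.135,0],[-0.041,0.012,0.0035,0,0,0.135,0],[-0.039,0.017,0.0035,0,0,0.135,0],[0,0,0,0,0,0,0]]'
python3 - <<'E'
from h import *
plan(np.array([.413,.271,.20]),np.pi/2+.017)
a=grab_frame('wrist'); c=calibration('wrist'); save('w1',a); print(np.round(c['pose'],3).tolist(),c['fovy'])
for d in outline_of('dish_a','wrist')[:4]:
    r=d['rect']; m=[(r[0]+r[2])/2,(r[1]+r[3])/2]; print(round(d['score'],2),np.round(r),np.round(ray(c,m,.014),4), ray(c,[r[0],m[1]],.014),ray(c,[r[2],m[1]],.014))
for d in landmark_of('dish_a','wrist')[:4]: print(round(d['score'],2),np.round(d['xy'],1),np.round(ray(c,d['xy'],0),4))
E
```

```text
clock: 1.1
position: [0.3211, 0.4114, 0.2139]
tool_rot: [3.141, -0.0, 2.126]
force: [0.2, 0.4, -0.9]
grip_width: 0.0856
finger_force: 0.0
clock: 1.6
position: [0.4155, 0.2658, 0.1998]
tool_rot: [3.141, 0.002, 1.58]
force: [-1.8, 1.4, -0.8]
grip_width: 0.085
finger_force: 0.0
[0.0052, -0.0025, -0.0002] [0.001, 0.002, -0.008]
[[1.0, 0.016, 0.005, 0.413], [0.017, -0.954, -0.299, 0.346], [-0.0, 0.299, -0.954, 0.342], [0.0, 0.0, 0.0, 1.0]] 60.90874721536656
0.96 [292.   0. 365.  64.] [0.4194 0.4001 0.014 ] [0.38780973 0.39954762 0.014     ] [0.45103516 0.40059284 0.014     ]
0.93 [279. 272. 333. 325.] [0.4007 0.1321 0.014 ] [0.37079516 0.13163328 0.014     ] [0.43056049 0.13263604 0.014     ]
0.7 [289. 141. 350. 200.] [0.4135 0.2767 0.014 ] [0.38323525 0.2762122  0.014     ] [0.44380939 0.27722047 0.014     ]
0.7 [418. 228. 548. 373.] [0.5975 0.1327 0.014 ] [0.52563414 0.13148578 0.014     ] [0.66926469 0.13389603 0.014     ]
0.98 [317.7 168.8] [ 0.4116  0.2757 -0.    ]
0.81 [327.7  26.9] [0.4188 0.4065 0.    ]
0.56 [307. 292.] [0.4014 0.1317 0.    ]
```

View pics/w1.png

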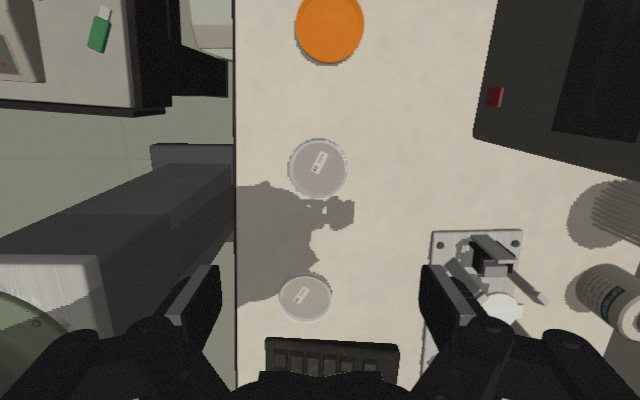

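The wrist view shows the orange disc at (330,25), the target dish at (318,170), the second dish at (305,298), and the magazine at lower right around (475,300). I'll descend for a closer look.

```bash
python3 -m inch '[[0.005,-0.001,0.045,0,0,-0.008,0],[0.005,-0.001,0.045,0,0,0,0],[0,0,0.04,0,0,0,0],[0,0,0,0,0,0,0],[0,0,0,0,0,0,0]]' 30
python3 - <<'E'
from h import *
a=grab_frame('wrist'); c=calibration('wrist'); save('w2',a)
for d in outline_of('dish_a','wrist')[:3]:
    r=d['rect']; m=[(r[0]+r[2])/2,(r[1]+r[3])/2]; print(round(d['score'],2),np.round(r))
    k=cv2.convexHull(np.argwhere(d['region'])[:,::-1].astype(np.int32))[:,0]
    for z in (.014,.007):
        W=np.array([ray(c,q,z)[:2] for q in k]).astype(np.float32); print(z,cv2.minEnclosingCircle(W))
for d in landmark_of('dish_a','wrist')[:3]: print(round(d['score'],2),np.round(d['xy'],1),np.round(ray(c,d['xy'],0),4))
plan(np.array([.413,.2765,.0]),np.pi/2+.017)
E
```

```text
clock: 2.25
position: [0.4105, 0.281, 0.0704]
tool_rot: [-3.141, 0.0, 1.601]
force: [0.5, 0.5, 0.5]
grip_width: 0.0853
finger_force: 0.0
0.97 [289.   0. 409.  71.]
0.014 ((0.42342066764831543, 0.40224286913871765), 0.030740786343812943)
0.007 ((0.42393624782562256, 0.4037700593471527), 0.031813740730285645)
0.46 [304. 371. 312. 379.]
0.014 ((0.4055359959602356, 0.16651424765586853), 0.00279851071536541)
0.007 ((0.40542539954185486, 0.1597871631383896), 0.002893006196245551)
0.84 [326.5 231.8] [0.4158 0.2719 0.    ]
0.57 [346.3  16.2] [0.4223 0.4026 0.    ]
[-0.0026, 0.0006, 0.0359] [0.001, -0.001, 0.006]
[-0.0025, 0.0006, 0.0359] [0.001, -0.001, 0.006]
```

View pics/w2.png

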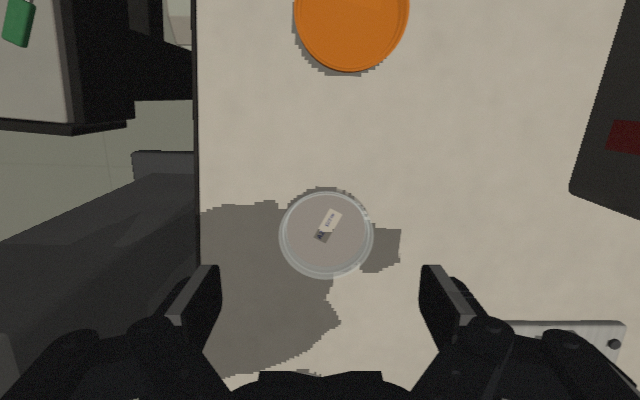

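The view shows the target dish centred at (326,233), with its rim between columns 279–373 and rows 187–279, between the open fingers. I'll convert the rim edges to positions.

```bash
python3 - <<'E'
from h import *
c=calibration('wrist')
for uv,z in [((279,235),.012),((373,235),.012),((326,279),.014),((326,187),.0),((326,187),.014)]: print(uv,z,np.round(ray(c,uv,z),4))
plan(np.array([.415,.273,.0]),np.pi/2+.017)
E
```

```text
(279, 235) 0.012 [0.3855 0.2737 0.012 ]
(373, 235) 0.012 [0.4458 0.2755 0.012 ]
(326, 279) 0.014 [0.4167 0.244  0.014 ]
(326, 187) 0.0 [0.4149 0.3033 0.    ]
(326, 187) 0.014 [0.4145 0.3069 0.014 ]
[-0.0043, 0.0015, 0.0359] [0.001, -0.001, 0.006]
[-0.0043, 0.0016, 0.0359] [0.001, -0.001, 0.006]
```

```bash
python3 -m inch '[[-0.004,0.003,0.035,0,0,-0.01,0],[-0.0035,0.002,0.03,0,0,0,0],[0,0,0.007,0,0,0,0],[0,0,0,0,0,0,0],[0,0,0,0,0,0,0]]' 30
python3 -c "
from h import *
plan(np.array([.4156,.2738,.0]),np.pi/2+.017)"
```

```text
clock: 2.9
position: [0.4166, 0.2738, -0.0006]
tool_rot: [3.14, -0.001, 1.61]
force: [-0.1, -0.1, 0.2]
grip_width: 0.0854
finger_force: 0.0
[0.0, -0.001, -0.0006] [0.001, -0.001, 0.022]
```

```bash
python3 -m inch '[[0,-0.001,0,0,0,0.022,0.15],[0,0,0,0,0,0,0.3],[0,0,0,0,0,0,0.4],[0,0,0,0,0,0,0.5],[0,0,0,0,0,0,0.5]]' 30
python3 -m inch '[[0,0,0,0,0,0,0.5],[0,0,0,0,0,0,0.5],[0,0,0,0,0,0,0.5]]'
python3 -m inch '[[0,0,-0.02,0,0,0,0.5],[0,0,-0.04,0,0,0,0.5],[0,0,-0.045,0,0,0,0.5],[0,0,-0.045,0,0,0,0.5],[0,0,0,0,0,0,0.5]]'
```

```text
clock: 3.4
position: [0.4152, 0.2737, -0.0011]
tool_rot: [3.141, -0.001, 1.588]
force: [-3.0, 0.2, 17.4]
grip_width: 0.0583
finger_force: 28.2
clock: 3.7
position: [0.4152, 0.2737, -0.0011]
tool_rot: [3.141, -0.001, 1.588]
force: [-3.9, -0.2, 18.0]
grip_width: 0.0588
finger_force: 28.2
clock: 4.2
position: [0.4169, 0.2745, 0.1531]
tool_rot: [3.136, -0.005, 1.587]
force: [0.3, -0.3, -1.4]
grip_width: 0.0585
finger_force: 33.3
```

```bash
python3 -m inch '[[-0.045,0.005,-0.012,0,0,0,0.5],[-0.045,0.02,-0.012,0,0,0,0.5],[-0.042,0.045,-0.012,0,0,0,0.5],[-0.038,0.045,-0.012,0,0,0,0.5],[-0.008,0.045,-0.01,0,0,0,0.5]]' 
python3 -m inch '[[0,0.003,0,0,0,0,0.5],[0,0,0,0,0,0,0.5],[0,0,0,0,0,0,0.5]]'
python3 - <<'E'
from h import *
a=grab_frame('wrist'); c=calibration('wrist'); save('w3',a); np.save('cal3.npy',c)
for l in ('bay_1','bay_2','magazine'):
  for d in landmark_of(l,'wrist')[:3]: print(l,round(d['score'],2),np.round(d['xy'],1),np.round(ray(c,d['xy'],0),4))
for d in outline_of('magazine','wrist')[:2]: print(d['score'],d['rect'])
E
```

```text
clock: 4.7
position: [0.5616, 0.1091, 0.2025]
tool_rot: [3.141, 0.0, 1.584]
force: [1.1, 2.0, -0.0]
grip_width: 0.0585
finger_force: 33.3
clock: 5.0
position: [0.5626, 0.1136, 0.2008]
tool_rot: [-3.14, -0.0, 1.588]
force: [-0.0, 0.4, -0.2]
grip_width: 0.0586
finger_force: 33.4
bay_1 0.98 [346.4 145. ] [0.5881 0.1457 0.    ]
bay_2 0.98 [346.4 145. ] [0.5881 0.1457 0.    ]
0.84 [294.0, 77.5, 400.0, 324.8]
```

View pics/w3.png

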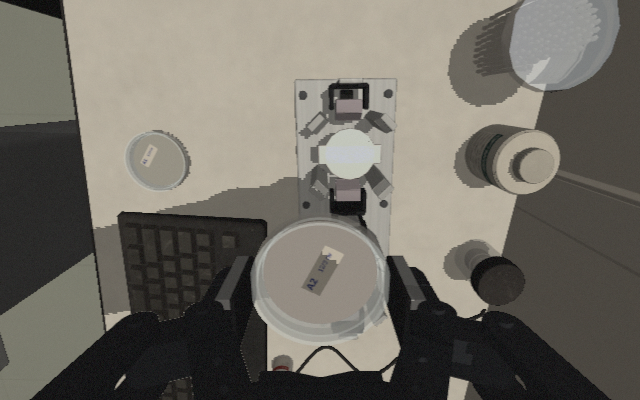

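The wrist view shows the dish held level at (320,280). Bay_1 is clear: plate corners at (296,79) and (396,78), follower centre at (349,154), screws at (302,95), (388,95), (306,205) and (384,205). The second dish is at (157,160).

```bash
python3 - <<'E'
from h import *
c=calibration('wrist'); a=cv2.imread('pics/w3.png')
g=cv2.cvtColor(a,cv2.COLOR_BGR2GRAY)
m=((g>215)).astype(np.uint8); n,l,st,ce=cv2.connectedComponentsWithStats(m[100:215,290:405]); 
i=1+np.argmax(st[1:,4]); print('foll',st[i],ce[i]+[290,100],ray(c,ce[i]+[290,100],.062), ray(c,[346.4,145],0))
for uv in [(296,79),(396,78)]: print('corner',np.round(ray(c,uv,.008),4))
P=[ray(c,u,.008) for u in [(302,95),(388,95),(306,205),(384,205)]]; print('holes',np.round(P,4)[:,:2].tolist(),np.mean(P,0))
s=telemetry.observe()['position']; print('tcp',s)
for uv,z in [((252,275),.214),((389,275),.214),((320,342),.202),((320,218),.216),((320,342),.216),((320,330),.216)]: print(uv,z,np.round(ray(c,uv,z),4))
print(ray(c,(157,160),.007))
b=cv2.resize(np.hstack([a[60:230,270:420],a[200:370,245:395]]),None,fx=2.66,fy=3,interpolation=cv2.INTER_CUBIC); cv2.imwrite('pics/w3c.png',b)
E
```

```text
Traceback (most recent call last):
ValueError: attempt to get argmax of an empty sequence
```

```bash
python3 - <<'E'
from h import *
c=calibration('wrist'); a=cv2.imread('pics/w3.png')
g=cv2.cvtColor(a,cv2.COLOR_BGR2GRAY); print(g[154,340:360:5],g[154,310:390:4])
p=g[100:215,290:405]; m=(p>np.percentile(p,88)).astype(np.uint8); n,l,st,ce=cv2.connectedComponentsWithStats(m) 
i=1+np.argmax(st[1:,4]); print('foll',st[i],ce[i]+[290,100],ray(c,ce[i]+[290,100],.062), ray(c,[346.4,145],0))
for uv in [(296,79),(396,78)]: print('corner',np.round(ray(c,uv,.008),4))
P=[ray(c,u,.008) for u in [(302,95),(388,95),(306,205),(384,205)]]; print('holes',np.round(P,4)[:,:2].tolist(),np.mean(P,0))
s=telemetry.observe()['position']; print('tcp',s)
for uv,z in [((252,275),.214),((389,275),.214),((320,342),.202),((320,218),.216),((320,342),.216),((320,330),.216)]: print(uv,z,np.round(ray(c,uv,z),4))
print(ray(c,(157,160),.007))
b=cv2.resize(np.hstack([a[60:230,270:420],a[200:370,245:395]]),None,fx=2.66,fy=2.66,interpolation=cv2.INTER_CUBIC); cv2.imwrite('pics/w3c.png',b)
E
```

```text
[197 197 198 198] [132  98 135 193 198 197 198 198 195 196 198 196 195 196 195 198 196 196
 162 165]
foll [  31   29   59   43 1106] [351.24321881 150.76220615] [0.58827932 0.14908522 0.062     ] [0.58897123 0.14552957 0.        ]
corner [0.539  0.2066 0.008 ]
corner [0.6317 0.2092 0.008 ]
holes [[0.5446, 0.1925], [0.6255, 0.194], [0.5491, 0.084], [0.6298, 0.0856]] [0.58726568 0.13904957 0.008     ]
tcp [0.56321623 0.11359092 0.20128005]
(252, 275) 0.214 [0.534  0.1179 0.214 ]
(389, 275) 0.214 [0.5926 0.119  0.214 ]
(320, 342) 0.202 [0.5639 0.0741 0.202 ]
(320, 218) 0.216 [0.5626 0.145  0.216 ]
(320, 342) 0.216 [0.5637 0.0856 0.216 ]
(320, 330) 0.216 [0.5636 0.0921 0.216 ]
[0.40007129 0.12807069 0.007     ]
```

View pics/w3c.png

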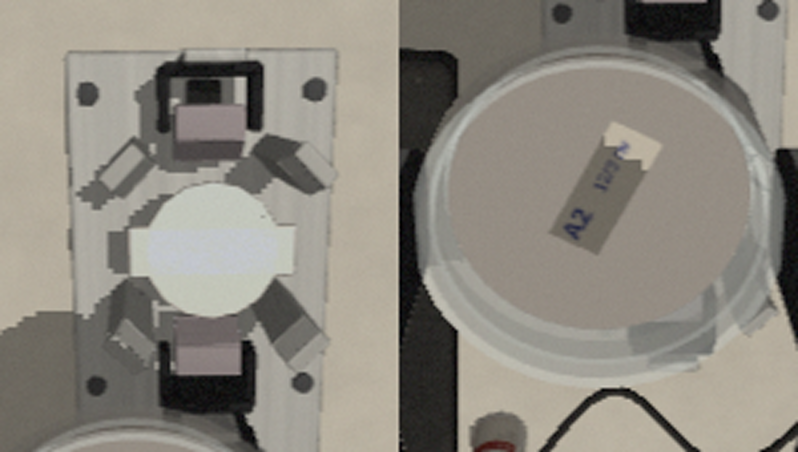

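The enlarged crop shows the follower disc centred at about (349.7,154), with lips on ±y and open gaps on ±x. The dish in the gripper is centred. Follower, screws and corners all agree on bay_1 ≈ (0.587, 0.146), so I'll move over it and come down.

```bash
python3 -m inch '[[0.016,0.0122,0.025,0,0,-0.008,0.5],[0.016,0.0122,0.035,0,0,0,0.5],[0,0,0.04,0,0,0,0.5],[0,0,0,0,0,0,0.5],[0,0,0,0,0,0,0.5]]'
python3 -c "
from h import *
plan(np.array([.587,.146,.095]),np.pi/2+.025)"
```

```text
clock: 5.75
position: [0.5873, 0.1452, 0.1019]
tool_rot: [-3.141, 0.001, 1.595]
force: [-0.3, 0.5, -0.3]
grip_width: 0.0588
finger_force: 33.4
[0.0008, -0.0003, 0.0069] [-0.001, 0.001, -0.0]
```

```bash
python3 -m inch '[[0.001,0,0.01,0,0,0,0.5],[0,0,0.008,0,0,0,0.5],[0,0,0.003,0,0,0,0.5],[0,0,0.003,0,0,0,0.5],[0,0,0,0,0,0,0.5]]'; python3 -m inch '[[0,0,0.003,0,0,0,0.5],[0,0,0.003,0,0,0,0.5],[0,0,0,0,0,0,0.5]]'
```

```text
clock: 6.25
position: [0.5874, 0.1466, 0.0771]
tool_rot: [-3.141, 0.0, 1.596]
force: [0.3, 0.5, -0.6]
grip_width: 0.0585
finger_force: 33.4
clock: 6.55
position: [0.5873, 0.1466, 0.0708]
tool_rot: [-3.141, 0.0, 1.596]
force: [0.0, 0.5, -1.3]
grip_width: 0.0586
finger_force: 33.4
```

```bash
python3 -m inch '[[0,0,0.003,0,0,0,0.5],[0,0,0.003,0,0,0,0.5],[0,0,0,0,0,0,0.5]]'; python3 -m inch '[[0,0,0.002,0,0,0,0.5],[0,0,0,0,0,0,0.5]]'; python3 -m inch '[[0,0,0.002,0,0,0,0.5],[0,0,0,0,0,0,0.5]]'
```

```text
clock: 6.85
position: [0.5872, 0.1466, 0.0647]
tool_rot: [-3.141, 0.0, 1.596]
force: [-0.3, -0.4, -0.9]
grip_width: 0.0585
finger_force: 33.4
clock: 7.05
position: [0.5874, 0.1466, 0.063]
tool_rot: [-3.141, 0.0, 1.596]
force: [0.3, -0.1, 0.1]
grip_width: 0.0585
finger_force: 33.4
clock: 7.25
position: [0.5875, 0.1466, 0.0611]
tool_rot: [3.141, 0.0, 1.596]
force: [-1.0, 0.9, 0.6]
grip_width: 0.0588
finger_force: 33.4
```

```bash
for i in 1; do python3 -m inch '[[0,0,0.003,0,0,0,0.5],[0,0,0.003,0,0,0,0.5],[0,0,0,0,0,0,0.5]]'; python3 -m inch '[[0,0,0.002,0,0,0,0.5],[0,0,0.002,0,0,0,0.5],[0,0,0,0,0,0,0.5]]';python3 -m inch '[[0,0,0.002,0,0,0,0.5],[0,0,0.002,0,0,0,0.5],[0,0,0,0,0,0,0.5]]'; done
```

```text
clock: 7.55
position: [0.5874, 0.1466, 0.0548]
tool_rot: [-3.141, 0.0, 1.596]
force: [1.0, -0.3, 2.1]
grip_width: 0.0586
finger_force: 33.5
clock: 7.85
position: [0.5874, 0.1466, 0.051]
tool_rot: [-3.141, 0.0, 1.596]
force: [1.0, 0.3, 1.7]
grip_width: 0.0584
finger_force: 33.5
clock: 8.15
position: [0.5874, 0.1466, 0.0469]
tool_rot: [-3.141, 0.0, 1.596]
force: [-0.6, 0.6, 1.3]
grip_width: 0.0584
finger_force: 33.5
```

```bash
python3 -m inch '[[0,0,0.002,0,0,0,0.5],[0,0,0,0,0,0,0.5]]' | egrep 'pos|force'; python3 -m inch '[[0,0,0.002,0,0,0,0.5],[0,0,0,0,0,0,0.5]]'| egrep 'pos|force';python3 -m inch '[[0,0,0.002,0,0,0,0.5],[0,0,0,0,0,0,0.5]]'| egrep 'pos|force'; python3 -m inch '[[0,0,0.002,0,0,0,0.5],[0,0,0,0,0,0,0.5]]'| egrep 'pos|force'
```

```text
position: [0.5875, 0.1465, 0.045]
force: [-0.5, -0.9, 1.8]
finger_force: 33.6
position: [0.5875, 0.1465, 0.043]
force: [0.8, -0.8, 1.8]
finger_force: 33.6
position: [0.5876, 0.1466, 0.0411]
force: [0.6, -0.7, 3.0]
finger_force: 33.7
position: [0.5876, 0.1467, 0.0391]
force: [0.7, -0.9, 3.0]
finger_force: 33.7
```

```bash
python3 -m inch '[[0,0,0.001,0,0,0,0.5],[0,0,0,0,0,0,0.5]]' | egrep 'pos|force'; python3 -m inch '[[0,0,0.001,0,0,0,0.5],[0,0,0,0,0,0,0.5]]'| egrep 'pos|force';python3 -m inch '[[0,0,0.001,0,0,0,0.5],[0,0,0,0,0,0,0.5]]'| egrep 'pos|force'; python3 -m inch '[[0,0,0.001,0,0,0,0.5],[0,0,0,0,0,0,0.5]]'| egrep 'pos|force'
```

```text
position: [0.5876, 0.1466, 0.0382]
force: [0.0, -0.9, 3.1]
finger_force: 33.8
position: [0.5876, 0.1467, 0.0373]
force: [-0.4, -0.4, 4.4]
finger_force: 33.8
position: [0.5875, 0.1467, 0.0362]
force: [0.8, -0.2, 2.8]
finger_force: 33.6
position: [0.5875, 0.1466, 0.0351]
force: [0.5, 0.6, 2.7]
finger_force: 33.6
```

```bash
python3 -m inch '[[0,0,0.001,0,0,0,0.5],[0,0,0,0,0,0,0.5]]' | egrep 'pos|force'; python3 -m inch '[[0,0,0.001,0,0,0,0.5],[0,0,0,0,0,0,0.5]]'| egrep 'pos|force';python3 -m inch '[[0,0,0.001,0,0,0,0.5],[0,0,0,0,0,0,0.5]]'| egrep 'pos|force'
```

```text
position: [0.5875, 0.1467, 0.0341]
force: [0.9, 0.2, 2.8]
finger_force: 33.7
position: [0.5875, 0.1467, 0.0331]
force: [1.3, -0.5, 3.1]
finger_force: 33.7
position: [0.5875, 0.1467, 0.0321]
force: [0.8, -0.3, 2.2]
finger_force: 33.7
```

```bash
python3 -m inch '[[0,0,0.001,0,0,0,0.5],[0,0,0,0,0,0,0.5]]' | egrep 'pos|force:'; python3 -m inch '[[0,0,0.001,0,0,0,0.5],[0,0,0,0,0,0,0.5]]'| egrep 'pos|force:';python3 -m inch '[[0,0,0.001,0,0,0,0.5],[0,0,0,0,0,0,0.5]]'| egrep 'pos|force:';python3 -m inch '[[0,0,0.001,0,0,0,0.5],[0,0,0,0,0,0,0.5]]'| egrep 'pos|force:'
```

```text
position: [0.5875, 0.1467, 0.0311]
force: [1.4, 0.0, 2.7]
finger_force: 33.7
position: [0.5875, 0.1466, 0.0301]
force: [1.7, 0.1, 2.5]
finger_force: 33.7
position: [0.5875, 0.1467, 0.0291]
force: [1.3, -0.1, 3.8]
finger_force: 33.7
position: [0.5875, 0.1467, 0.0281]
force: [2.2, 0.3, 2.7]
finger_force: 33.7
```

```bash
python3 -m inch '[[0,0,0.001,0,0,0,0.5],[0,0,0,0,0,0,0.5]]' | egrep 'pos|force:'; python3 -m inch '[[0,0,0.001,0,0,0,0.5],[0,0,0,0,0,0,0.5]]'| egrep 'pos|force:';python3 -m inch '[[0,0,0.001,0,0,0,0.5],[0,0,0,0,0,0,0.5]]'| egrep 'pos|force:';python3 -m inch '[[0,0,0.001,0,0,0,0.5],[0,0,0,0,0,0,0.5]]'| egrep 'pos|force:'
```

```text
position: [0.5875, 0.1466, 0.0271]
force: [1.5, 0.0, 3.3]
finger_force: 33.7
position: [0.5875, 0.1466, 0.0261]
force: [2.3, 0.1, 2.7]
finger_force: 33.7
position: [0.5875, 0.1466, 0.0251]
force: [2.3, -0.1, 3.0]
finger_force: 33.7
position: [0.5875, 0.1466, 0.0241]
force: [0.3, -1.4, 3.7]
finger_force: 33.7
```

```bash
python3 -m inch '[[0,0,0.001,0,0,0,0.5],[0,0,0,0,0,0,0.5]]' | egrep 'pos|force:'; python3 -m inch '[[0,0,0.001,0,0,0,0.5],[0,0,0,0,0,0,0.5]]'| egrep 'pos|force:';python3 -m inch '[[0,0,0.001,0,0,0,0.5],[0,0,0,0,0,0,0.5]]'| egrep 'pos|force:';python3 -m inch '[[0,0,0.001,0,0,0,0.5],[0,0,0,0,0,0,0.5]]'
```

```text
position: [0.5874, 0.1466, 0.0231]
force: [2.0, 0.1, 3.6]
finger_force: 33.7
position: [0.5874, 0.1467, 0.022]
force: [1.8, -0.5, 2.5]
finger_force: 33.7
position: [0.5874, 0.1467, 0.021]
force: [2.1, -0.2, 1.3]
finger_force: 33.6
clock: 12.75
position: [0.5874, 0.1466, 0.02]
tool_rot: [-3.142, 0.0, 1.596]
force: [0.7, -0.3, 3.8]
grip_width: 0.0586
finger_force: 33.6
```

```bash
python3 - <<'E'
from h import *
a=grab_frame('wrist'); save('w4',a)
E
```

```text
(no output)
```

View pics/w4.png

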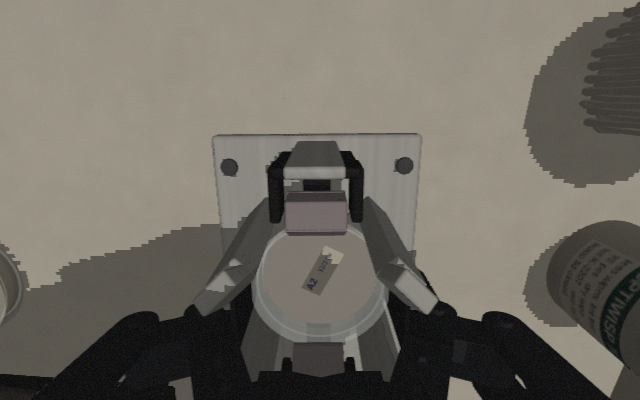

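The view shows the dish, level and unslipped, at (320,285). The pink lip's edge at (316,233) overlaps its rim, so the top has passed the lip. I'll feel for the stop in half-millimetre steps.

```bash
python3 -m inch '[[0,0,0.0005,0,0,0,0.5],[0,0,0,0,0,0,0.5]]' | egrep 'pos|force:'; python3 -m inch '[[0,0,0.0005,0,0,0,0.5],[0,0,0,0,0,0,0.5]]'| egrep 'pos|force:';python3 -m inch '[[0,0,0.0005,0,0,0,0.5],[0,0,0,0,0,0,0.5]]'| egrep 'pos|force:'
```

```text
position: [0.5874, 0.1466, 0.0196]
force: [1.5, 0.7, 3.2]
finger_force: 33.6
position: [0.5874, 0.1466, 0.0192]
force: [0.2, 0.0, 5.7]
finger_force: 33.8
position: [0.5875, 0.1467, 0.0189]
force: [-1.5, -0.4, 7.8]
finger_force: 34.1
```

```bash
python3 -m inch '[[0,0,0.0005,0,0,0,0.5],[0,0,0,0,0,0,0.5]]' | egrep 'pos|force:'; python3 -m inch '[[0,0,0.0005,0,0,0,0.5],[0,0,0,0,0,0,0.5]]'| egrep 'pos|force:'
```

```text
position: [0.5875, 0.1466, 0.0186]
force: [-2.5, 0.0, 13.3]
finger_force: 34.4
position: [0.5875, 0.1466, 0.0182]
force: [-3.1, -0.1, 16.9]
finger_force: 34.7
```

The force rises stiffly past 9 N, which is the ledge. I'll back off a millimetre, release, and lift to look.

```bash
python3 -m inch '[[0,0,-0.001,0,0,0,0.5],[0,0,0,0,0,0,0.3],[0,0,0,0,0,0,0.1],[0,0,0,0,0,0,0.1],[0,0,0,0,0,0,0.1]]'; python3 -m inch '[[0,0,-0.02,0,0,0,0.1],[0,0,-0.04,0,0,0,0.1],[0,0,-0.04,0,0,0,0],[0,0,-0.03,0,0,0,0],[0,0,0,0,0,0,0]]'
python3 - <<'E'
from h import *
a=grab_frame('wrist'); c=calibration('wrist'); save('w5',a)
for l in ('dish_a',):
  for d in landmark_of(l,'wrist')[:4]: print(l,round(d['score'],2),np.round(d['xy'],1),np.round(ray(c,d['xy'],0),4),np.round(ray(c,d['xy'],.02),4))
for d in outline_of('dish_a','wrist')[:4]: print(d['score'],d['rect'])
for d in landmark_of('bay_1','wrist')[:3]: print('bay',round(d['score'],2),np.round(d['xy'],1),np.round(ray(c,d['xy'],0),4))
E
```

```text
clock: 14.3
position: [0.5872, 0.1466, 0.0184]
tool_rot: [-3.141, 0.0, 1.596]
force: [0.4, 0.7, 0.1]
grip_width: 0.0768
finger_force: 0.0
clock: 14.8
position: [0.5892, 0.147, 0.1525]
tool_rot: [3.136, -0.002, 1.596]
force: [0.8, -0.5, 0.0]
grip_width: 0.0855
finger_force: 0.0
dish_a 0.87 [108.2 200.8] [0.3985 0.1307 0.    ] [0.4113 0.1371 0.02  ]
dish_a 0.56 [316.1 194.9] [ 0.5852  0.1409 -0.    ] [0.5852 0.1466 0.02  ]
0.84 [65.4, 173.2, 141.4, 242.2]
0.7 [278.9, 166.4, 355.3, 232.8]
bay 0.97 [317.2 304.1] [0.5888 0.0281 0.    ]
```

View pics/w5.png

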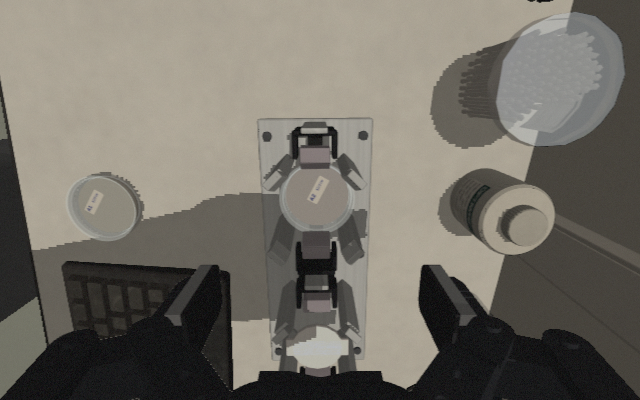

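The picture shows the first dish at (317,198), under both lips after release and small (about 75 px wide), so it is down. The empty bay_2 follower is at (317,348). The second clear dish is at (104,207). I'll fetch that one now.

```bash
python3 -m inch '[[-0.0023,-0.038,0,0,0,0,0],[-0.0023,-0.038,0,0,0,0,0],[-0.0023,-0.038,0.01,0,0,0,0],[-0.0023,-0.038,0.02,0,0,0,0],[-0.0023,-0.0364,0.03,0,0,0,0]]'; python3 -m inch '[[0,0,0.022,0,0,0,0],[0,0,0,0,0,0,0],[0,0,0,0,0,0,0]]'
python3 - <<'E'
from h import *
a=grab_frame('wrist'); c=calibration('wrist'); save('w6',a)
for d in outline_of('dish_a','wrist')[:3]: print(d['score'],d['rect'])
for d in landmark_of('dish_a','wrist')[:3]: print(round(d['score'],2),np.round(d['xy'],1),np.round(ray(c,d['xy'],0),4))
E
```

```text
clock: 15.5
position: [0.3979, 0.1302, 0.0883]
tool_rot: [3.141, -0.0, 1.596]
force: [0.3, 1.3, -2.7]
grip_width: 0.0855
finger_force: 0.0
clock: 15.8
position: [0.3997, 0.1301, 0.0666]
tool_rot: [-3.141, 0.001, 1.595]
force: [0.6, -0.4, -0.9]
grip_width: 0.0853
finger_force: 0.0
0.63 [273.6, 181.4, 369.5, 278.8]
0.55 [595.0, 194.3, 640.0, 271.7]
0.75 [321.  223.1] [0.4008 0.1287 0.    ]
0.73 [609.4 202.5] [0.5862 0.1476 0.    ]
```

View pics/w6.png

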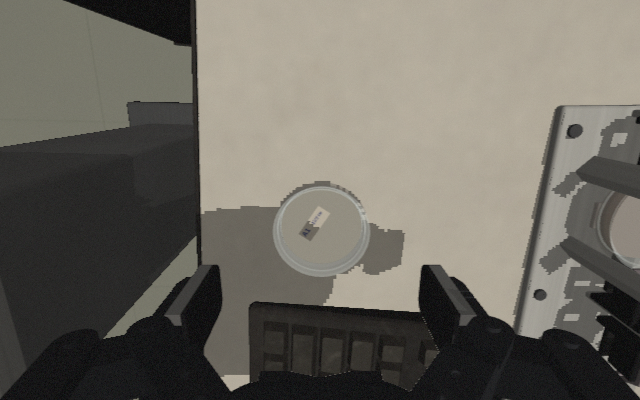

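The view shows the second clear dish at (321,230), with its rim between columns 273–370 and rows 183–277. The keyboard edge is just below it at row 305.

```bash
python3 - <<'E'
from h import *
c=calibration('wrist')
for uv,z in [((273,230),.012),((370,230),.012),((321,277),.014),((321,183),.0)]: print(uv,z,np.round(ray(c,uv,z),4))
for u in [(255,305),(420,318)]: print('kb',ray(c,u,.02))
plan(np.array([.4005,.130,.0]),np.pi/2+.025)
E
```

```text
(273, 230) 0.012 [0.371 0.128 0.012]
(370, 230) 0.012 [0.4316 0.1295 0.012 ]
(321, 277) 0.014 [0.4018 0.0969 0.014 ]
(321, 183) 0.0 [0.4003 0.156  0.    ]
kb [0.35963846 0.07896745 0.02      ]
kb [0.46715926 0.07181702 0.02      ]
[-0.0003, 0.0001, 0.0337] [0.001, -0.0, -0.0]
[-0.0003, 0.0001, 0.0337] [0.001, -0.0, -0.0]
```

```bash
python3 -m inch '[[-0.003,0.001,0.035,0,0,0,0],[0,0,0.025,0,0,0,0],[0,0,0.007,0,0,0,0],[0,0,0,0,0,0,0],[0,0,0,0,0,0,0]]' 30
python3 -m inch '[[0,0,0,0,0,0,0.15],[0,0,0,0,0,0,0.3],[0,0,0,0,0,0,0.4],[0,0,0,0,0,0,0.5],[0,0,0,0,0,0,0.5]]'
python3 -m inch '[[0,0,0,0,0,0,0.5],[0,0,0,0,0,0,0.5],[0,0,-0.002,0,0,0,0.5],[0,0,-0.01,0,0,0,0.5],[0,0,0,0,0,0,0.5]]'
python3 -m inch '[[0,0,-0.03,0,0,0,0.5],[0,0,-0.045,0,0,0,0.5],[0,0,-0.045,0,0,0,0.5],[0,0,0,0,0,0,0.5]]'
python3 -c "
from h import *
plan(np.array([.5904,.0266,.13]),np.pi/2+.025)"
```

```text
clock: 16.45
position: [0.401, 0.1276, 0.0006]
tool_rot: [3.141, -0.0, 1.596]
force: [0.8, -0.4, 0.0]
grip_width: 0.0855
finger_force: 0.0
clock: 16.95
position: [0.401, 0.1278, 0.0006]
tool_rot: [3.14, -0.001, 1.596]
force: [-1.7, 0.2, 17.6]
grip_width: 0.0587
finger_force: 28.1
clock: 17.45
position: [0.401, 0.1277, 0.0129]
tool_rot: [3.14, -0.001, 1.596]
force: [0.1, -0.5, 1.0]
grip_width: 0.0585
finger_force: 32.3
clock: 17.85
position: [0.4024, 0.1283, 0.1361]
tool_rot: [3.135, -0.004, 1.596]
force: [0.2, 0.3, -0.8]
grip_width: 0.0581
finger_force: 32.8
[-0.0213, 0.0371, 0.0014] [0.001, -0.001, -0.0]
[-0.0213, 0.0371, 0.0013] [0.001, -0.001, -0.0]
[-0.0213, 0.0371, 0.0013] [0.001, -0.001, -0.0]
[-0.0213, 0.0371, 0.0013] [0.001, -0.001, -0.0]
[-0.0213, 0.0371, 0.0012] [0.001, -0.001, -0.0]
```

```bash
python3 -m inch '[[-0.0213,0.0371,0,0,0,0,0.5],[-0.0213,0.0371,0,0,0,0,0.5],[-0.0213,0.0371,0,0,0,0,0.5],[-0.0213,0.0371,0,0,0,0,0.5],[-0.0213,0.0371,0,0,0,0,0.5]]'; python3 -m inch '[[0,0,0.02,0,0,0,0.5],[0,0,0.015,0,0,0,0.5],[0,0,0,0,0,0,0.5],[0,0,0,0,0,0,0.5]]'
python3 -c "
from h import *
plan(np.array([.5904,.0266,.09]),np.pi/2+.025)"
```

```text
clock: 18.35
position: [0.5898, 0.0247, 0.1314]
tool_rot: [-3.141, -0.0, 1.596]
force: [-0.1, 0.7, 0.6]
grip_width: 0.0582
finger_force: 32.8
clock: 18.75
position: [0.5878, 0.0262, 0.0966]
tool_rot: [-3.14, -0.0, 1.597]
force: [0.7, 0.1, -0.1]
grip_width: 0.0585
finger_force: 32.8
[0.0003, 0.0026, 0.0066] [-0.001, -0.0, 0.001]
```

```bash
python3 -m inch '[[0,0.0025,0.004,0,0,0,0.5],[0,0,0.008,0,0,0,0.5],[0,0,0.004,0,0,0,0.5],[0,0,0.003,0,0,0,0.5],[0,0,0,0,0,0,0.5]]'; python3 -m inch '[[0,0,0.003,0,0,0,0.5],[0,0,0.003,0,0,0,0.5],[0,0,0,0,0,0,0.5]]';  python3 -m inch '[[0,0,0.003,0,0,0,0.5],[0,0,0.003,0,0,0,0.5],[0,0,0,0,0,0,0.5]]'
```

```text
clock: 19.25
position: [0.5908, 0.0257, 0.0773]
tool_rot: [-3.141, 0.0, 1.596]
force: [-0.8, -1.1, 0.0]
grip_width: 0.0585
finger_force: 32.8
clock: 19.55
position: [0.5909, 0.0257, 0.0713]
tool_rot: [-3.141, 0.0, 1.596]
force: [-0.4, -0.7, -0.1]
grip_width: 0.0583
finger_force: 32.8
clock: 19.85
position: [0.5909, 0.0257, 0.0652]
tool_rot: [-3.141, 0.0, 1.596]
force: [0.3, 0.8, 0.5]
grip_width: 0.0586
finger_force: 32.8
```

```bash
python3 -m inch '[[0.0008,-0.0005,0.002,0,0,0,0.5],[0,0,0.003,0,0,0,0.5],[0,0,0,0,0,0,0.5]]'; python3 -m inch '[[0,0,0.002,0,0,0,0.5],[0,0,0.002,0,0,0,0.5],[0,0,0,0,0,0,0.5]]'|egrep 'pos|force:';  python3 -m inch '[[0,0,0.002,0,0,0,0.5],[0,0,0.002,0,0,0,0.5],[0,0,0,0,0,0,0.5]]'|egrep 'pos|force:'; python3 -m inch '[[0,0,0.002,0,0,0,0.5],[0,0,0.002,0,0,0,0.5],[0,0,0,0,0,0,0.5]]'|egrep 'pos|force:'
```

```text
clock: 20.15
position: [0.5905, 0.0266, 0.0604]
tool_rot: [-3.141, -0.0, 1.596]
force: [-0.9, -0.3, 0.6]
grip_width: 0.0587
finger_force: 32.9
position: [0.5906, 0.0265, 0.0565]
force: [0.2, 1.1, 1.8]
finger_force: 32.9
position: [0.5906, 0.0265, 0.0525]
force: [0.3, 0.3, 1.9]
finger_force: 33.0
position: [0.5907, 0.0265, 0.0486]
force: [-0.1, 1.0, 1.6]
finger_force: 33.1
```

```bash
python3 -m inch '[[0,0,0.002,0,0,0,0.5],[0,0,0.002,0,0,0,0.5],[0,0,0,0,0,0,0.5]]'|egrep 'pos|force:';  python3 -m inch '[[0,0,0.002,0,0,0,0.5],[0,0,0.001,0,0,0,0.5],[0,0,0,0,0,0,0.5]]'|egrep 'pos|force:'; python3 -m inch '[[0,0,0.001,0,0,0,0.5],[0,0,0.001,0,0,0,0.5],[0,0,0,0,0,0,0.5]]'|egrep 'pos|force:'; python3 -m inch '[[0,0,0.001,0,0,0,0.5],[0,0,0.001,0,0,0,0.5],[0,0,0,0,0,0,0.5]]'|egrep 'pos|force:'
```

```text
position: [0.5907, 0.0264, 0.0446]
force: [2.3, 0.5, 0.3]
finger_force: 33.0
position: [0.5907, 0.0265, 0.0416]
force: [1.8, -1.0, 1.2]
finger_force: 33.1
position: [0.5906, 0.0265, 0.0396]
force: [2.5, 0.0, 1.3]
finger_force: 33.1
position: [0.5906, 0.0264, 0.0376]
force: [1.9, -0.4, 2.2]
finger_force: 33.1
```

```bash
ok(){ egrep 'pos|^force' | tee /dev/stderr | awk '/^force/{f=$4+0} END{exit f>6}'; }
python3 -m inch '[[0,0,0.001,0,0,0,0.5],[0,0,0,0,0,0,0.5]]'|ok && python3 -m inch '[[0,0,0.001,0,0,0,0.5],[0,0,0,0,0,0,0.5]]'|ok && python3 -m inch '[[0,0,0.001,0,0,0,0.5],[0,0,0,0,0,0,0.5]]'|ok && python3 -m inch '[[0,0,0.001,0,0,0,0.5],[0,0,0,0,0,0,0.5]]'|ok && python3 -m inch '[[0,0,0.001,0,0,0,0.5],[0,0,0,0,0,0,0.5]]'|ok && python3 -m inch '[[0,0,0.001,0,0,0,0.5],[0,0,0,0,0,0,0.5]]'|ok && python3 -m inch '[[0,0,0.001,0,0,0,0.5],[0,0,0,0,0,0,0.5]]'|ok && python3 -m inch '[[0,0,0.001,0,0,0,0.5],[0,0,0,0,0,0,0.5]]'|ok
```

```text
position: [0.5905, 0.0265, 0.0296]
force: [0.1, -0.0, 3.1]
```

```bash
ok(){ egrep 'pos|^force' | tee -a log | awk '/^force/{f=$4+0} END{exit f>6}'; }; >log
python3 -m inch '[[0,0,0.001,0,0,0,0.5],[0,0,0,0,0,0,0.5]]'|ok && python3 -m inch '[[0,0,0.001,0,0,0,0.5],[0,0,0,0,0,0,0.5]]'|ok && python3 -m inch '[[0,0,0.001,0,0,0,0.5],[0,0,0,0,0,0,0.5]]'|ok && python3 -m inch '[[0,0,0.001,0,0,0,0.5],[0,0,0,0,0,0,0.5]]'|ok && python3 -m inch '[[0,0,0.001,0,0,0,0.5],[0,0,0,0,0,0,0.5]]'|ok && python3 -m inch '[[0,0,0.001,0,0,0,0.5],[0,0,0,0,0,0,0.5]]'|ok; cat log
```

```text
position: [0.5905, 0.0265, 0.0289]
force: [-2.3, 0.2, 10.4]
```

```bash
python3 -m inch '[[0,0,0.0005,0,0,0,0.5],[0,0,0,0,0,0,0.5]]'|egrep 'pos|^force'
```

```text
position: [0.5905, 0.0265, 0.0286]
force: [-3.8, -0.5, 13.5]
```

That is the stiff ledge again, with the same signature as in bay 1. I'll back off, release, lift clear and look.

```bash
python3 -m inch '[[0,0,-0.001,0,0,0,0.5],[0,0,0,0,0,0,0.3],[0,0,0,0,0,0,0.1],[0,0,0,0,0,0,0.1],[0,0,0,0,0,0,0.1]]'|egrep 'pos|force|wid'; python3 -m inch '[[0,0,-0.02,0,0,0,0.1],[0,0,-0.04,0,0,0,0.1],[0,0,-0.04,0,0,0,0],[0,0,-0.04,0,0,0,0],[0.03,0,-0.02,0,0,0,0]]'; python3 -m inch '[[0.02,0,0,0,0,0,0],[0,0,0,0,0,0,0],[0,0,0,0,0,0,0]]'|egrep 'pos|force'
python3 - <<'E'
from h import *
a=grab_frame('wrist'); c=calibration('wrist'); save('w7',a)
for d in landmark_of('dish_a','wrist')[:4]: print(round(d['score'],2),np.round(d['xy'],1),np.round(ray(c,d['xy'],.019),4),np.round(ray(c,d['xy'],.028),4))
for d in outline_of('dish_a','wrist')[:4]: print(d['score'],d['rect'])
E
```

```text
position: [0.5904, 0.0265, 0.029]
force: [0.5, -0.3, 0.1]
grip_width: 0.0765
finger_force: 0.0
clock: 25.25
position: [0.5909, 0.0529, 0.1927]
tool_rot: [3.138, 0.001, 1.59]
force: [0.5, -0.2, 0.4]
grip_width: 0.0853
finger_force: 0.0
position: [0.5891, 0.0765, 0.189]
force: [-0.3, 0.1, 0.7]
finger_force: 0.0
0.87 [317.6 107.4] [0.585  0.1443 0.019 ] [0.5851 0.1445 0.028 ]
0.6 [317.6 233.3] [0.5878 0.0244 0.019 ] [0.5878 0.0281 0.028 ]
0.81 [282.2, 71.5, 356.7, 141.3]
0.7 [285.2, 209.7, 352.1, 270.7]
```

View pics/w7.png

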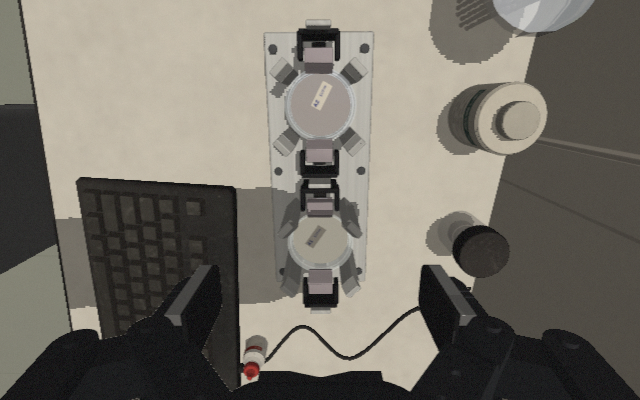

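The final view shows both dishes level in their bays, at (320,104) and (320,240). The pink lips lie over their rims. Their widths of about 70 px and 65 px match lids at 35–45 mm; at the top of the bays they would be 83 px and 73 px. The gripper is clear, and the bystanders in view (oil bottle, can) look undisturbed.

```bash
python3 -c "
from h import *
print(bot.job_done())"
```

```text
the job is handed in; nothing more can be done
None
```

Both dishes are loaded, one in each bay and held under the lips after release, and the job is handed in at about 26 s; no verdict came back. I felt the stop clearly in each bay (peaks of 16.9 N and 13.5 N, limit 30 N), but the snap itself was not distinct.

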